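Close up the disc sander and hang its spanner

TASK

Put the loose cover plate back on the blue gear housing of the disc sander: tuck its plain edge under the yellow lip and bring its slotted edge down over the two pins, until it lies flat on the housing. Then hang the red-handled spanner by its eye on the leaning yellow peg of the wooden stand, so that it hangs down freely. Leave everything else on the bench where it is.

Things in the scene. Friction and masses are not known exactly. Their poses are not given: they have to be found in the camera images.
- housing: blue gear housing of a bench disc sander, fixed, open on top. Origin: on the bench under the middle of the seated cover; z up. Flat rim at z = 70; outside x -85 to 80, y -60 to 60; opening x -55 to 45, y -50 to 50. Motor and sanding disc beyond, x 80 to 180, up to z = 117. Seated cover: origin at x = 0 (-1.5 touching the stop), y = 0, z = 70, its x axis along the housing's
- housing_lip (a point): middle of the lower edge of the yellow lip, in the housing's frame (-67, 0, 80). The lip overhangs the -x end of the rim, y -45 to 45, top at z = 88; a stop wall stands behind it at x = -76.5, so the slot under it is 10 high and 9.5 deep, open at the sides
- housing_pins (a point): point on the rim midway between the two steel pins, in the housing's frame (60, 0, 70). The pins stand at y = 38 and -38, 8 diameter, 12.5 tall with tapered tips (z 70 to 82.5)
- cover: loose aluminium plate, 150 (x) by 110 (y) by 6 thick, about 0.28 kg, lying handle up. Origin: centre of its underside, z up. Plain edge at x = -75 (goes under the lip). Two through slots at x = 60, y = 38 and -38, 14 long in x, 11 wide in y. Black bar handle on top: 16 thick (x) by 70 long (y), centred at x = 10, y = 0, z 6 to 40
- cover_grip (a point): middle of the cover's bar handle, in the cover's frame (10, 0, 28)
- spanner: flat spanner, 158 long, 12 thick, about 0.14 kg, lying on the bench. Origin: on its underside, mid handle; x axis along it towards the eye, z up. Red handle 20 wide (y), x -45 to 35. Steel eye: ring of 48 outer, 30 inner diameter, centred at x = 55. Steel jaw 40 wide from x = -44 to -79
- spanner_eye (a point): centre of the spanner's eye, in its frame (55, 0, 6)
- stand: wooden stand fixed to the bench: base x -40 to 80, y -55 to 55, 18 high; post x 5 to 33, 45 wide, top at z = 212; the peg leans out of its -x face. Origin: on the bench; z up
- peg: yellow-painted steel peg, 9 diameter, 75 long, on the stand. Origin: where the peg leaves the post's face, in the stand's frame (5, 0, 190); its z axis runs along the peg to the tip (tip at z = 75), leaning 40 degrees from vertical towards the stand's -x
- tin: open varnish tin, 90 across, 105 tall, a brush handle sticking out to 200; behind the cover; origin under its centre
- pulley_block: varnished wooden pulley block, 90 x 120 x 100, brass sheaves; behind the cover; origin under its centre
- glue: white glue bottle, 52 across, 150 tall; origin under its centre
- sanding_block: cork sanding block 45 x 90 x 30; near the robot on its left; origin under its centre
- screwdriver: orange-handled screwdriver, 170 long, lying; near the robot on its right; axis along its own x
- mallet: wooden mallet lying down, 205 long, head 68 across; far left
- jar: amber jar, 72 across, 100 tall; far right; origin under its centre
There are look-alikes about, which are no part of the job. Of the things shaped like the spanner, the bare steel one is meant.

How it is judged:
By the outcome, as a careful person would: the job done as asked, in the order asked, and still so for the second after the job is handed in, with the robot touching nothing.
It also fails if it takes over 72 s, if anything falls off the work surface, if the arm or the gripper's body presses on something with over 40 N, if the wrist force passes 120 N, or if a joint passes its speed limit or range.

ROBOT

A 6-joint arm with a two-finger parallel gripper is mounted at the origin on the work surface. World frame = base frame: x ahead of the robot, y to its left, z up, the work surface at z = 0. Lengths are in mm, angles in rad, forces in N, time in s.
With the tool pointing down it reaches from about 275 to 1000 mm from the base axis. Payload 8.4 kg.
Tool frame: the origin (TCP) lies between the finger pads; the fingertips stand 17 mm ahead of it and the grasp point (between the pads) lies 2 mm behind it; z points along the fingers, y is the line along which they close (so a half turn about z gives the same grasp; the last joint's range is limited). The gripper opens to 85 mm and grips with 20 to 120 N. Pads are 22 mm wide; open, the fingers measure 114 mm over their backs; the gripper's body (76 mm by 85 mm) begins 54 mm behind the grasp point. The pads swing forward as they close: fully open they stand 13 mm farther back than shut.
Start: joints at [-1.261, 0.353, 1.633, -0, 1.155, -0.002], TCP at [191.731, -594.867, 248.281] pointing down, gripper open.
Joint ranges: [-2.63, 2.63], [-0.92, 2.1], [0.06, 2.66], [-1.3, 4.44], [0, 2.69], [-3.02, 3.02]. Speed limits (rad/s): [2.22, 2.22, 2.79, 3.14, 3.14, 3.14].

INTERFACE

Orientations are given as [roll, pitch, yaw] about the fixed x, y, z axes, in that order (R = Rz(yaw) Ry(pitch) Rx(roll)).
In Python, from rig import sense, grab_frame, sign_off gives the robot as it stands. The module is installed in compiled form; this text tells all that it offers.
- The arm moves only by the tool send_rows, never from a script. Its argument "moves" is a list that holds one entry, the list of rows, each a list of 7 numbers: the shift along the world's x, y, z in m, then the turn, a rotation vector about the world's x, y, z in rad, then the opening, from -1 (shut) to 1 (fully open). In form: [[[dx, dy, dz, rx, ry, rz, jaw], ...]]. A call has 1 to 10 rows; each row shifts and turns the commanded pose from where the row before left it; what a row does not reach is not made up. A row lasts 1/10 s, in which the tool goes at most 50 mm and 8.59 degrees, less where a joint would pass 70% of its speed; a pose out of reach is approached as far as the arm can. A call with a gripper value outside its range is refused whole. The fingers move at their own pace and stop on an object; "grip_force" is the grip in N (left out, the last holds). Time passes only in rows, so rows that do not move let the fingers close. It gives the time, the measured TCP pose, the force, the opening and the grip force at its end, in the units of the state.
- sense(): the state, without advancing time (a new reading comes with each control period).
- grab_frame(name): name is "scene" or "side" or "wrist"; returns a dict with "img" (480x640x3 uint8, red, green, blue), "mtx" (3x3 intrinsics, pixels), "rvec" (rotation vector, rad) and "tvec" (3), from world to camera coordinates, as OpenCV has them; the wrist camera has in their place "T_tool_cam" (4x4, takes a point from camera to tool coordinates, whose origin is the TCP and whose axes are the flange's). Camera axes: x right, y down, z forward; pixel columns grow to the right and rows downward; lengths in mm; the calibration is good to about 2 mm. A picture is of the moment at which its call begins: read the wrist's pose just before it. There is no depth.
- sign_off(): hands the job in; it is judged then, once.
The state is a dict: "clock": time; "qpos": joint angles; "qvel": joint speeds; "joint_efforts": joint torques, N m; "eef_pos": TCP position; "tcp_rot": TCP orientation; "contact_force": force on the tool from outside, world axes, zero at the start; "wrist_torque": the same for the moment, N m; "opening": opening from 0.0 (shut) to 1.0 (fully open); "grasp_force": force on a finger pad.
Only numpy, scipy, OpenCV 4.12 (cv2) and the standard library are available. Lean on these libraries where they do the work, as an engineer would, in place of code of your own. Each camera call takes 0.05 s, during which the arm holds its last target. There are 200 camera calls.

## Working session

There is one attempt and no reset: what is moved stays moved. The work goes in short steps, Python scripts to look and compute and a tool call to move; the robot and the scene stay as the last step left them, time stands still between calls to the robot, and variables do not carry over. Pictures are saved under pics/ and viewed, at most 10 in all, crops included, and the job is handed in when it is done.

Besides the shell and the picture viewer there is one more tool, called after "Call:" as name(argument=value, ...), one argument or row to a line, values as JSON. send_rows: Moves the arm, as the interface text tells. Its arguments: {"type":"object","properties":{"moves":{"type":"array"},"grip_force":{"type":"number"}},"required":["moves"]}

```bash
mkdir -p pics; cat > h.py <<'E'
import numpy as np, cv2
from rig import sense, grab_frame, sign_off
def cam(f):
    R=cv2.Rodrigues(np.array(f["rvec"],float))[0]; t=np.array(f["tvec"],float).ravel(); K=np.array(f["mtx"],float)
    return K,R,t
def ray(f,uv,z):
    K,R,t=cam(f); o=-R.T@t; d=R.T@np.linalg.inv(K)@np.array([uv[0],uv[1],1.])
    return o+d*(z-o[2])/d[2]
def proj(f,p):
    K,R,t=cam(f); q=(R@np.atleast_2d(p).T).T+t; q=q@K.T; return q[:,:2]/q[:,2:]
def tri(f1,u1,f2,u2):
    A=[];b=[]
    for f,u in((f1,u1),(f2,u2)):
        K,R,t=cam(f); o=-R.T@t; d=R.T@np.linalg.inv(K)@np.array([u[0],u[1],1.]); d/=np.linalg.norm(d)
        P=np.eye(3)-np.outer(d,d); A.append(P); b.append(P@o)
    return np.linalg.lstsq(np.vstack(A),np.hstack(b),rcond=None)[0]
def save(n,img): cv2.imwrite(f"pics/{n}.png",img[:,:,::-1])
E
python3 - <<'E'
from h import *
import pickle
s=sense();print(s)
fs={n:grab_frame(n) for n in("scene","side")}
pickle.dump(fs,open("f0.pkl","wb"))
for n in fs: save(n,fs[n]["img"]); K,R,t=cam(fs[n]); print(n,-R.T@t,R[2],K[0,0])
print(grab_frame("wrist")["T_tool_cam"])
E
```

```text
{'clock': 0.0, 'qpos': array([-1.26139762e+00,  3.53660982e-01,  1.63413154e+00, -3.64489394e-07,
        1.15519534e+00, -2.42058488e-03]), 'qvel': array([-0.00063252, -0.00076658,  0.00064382,  0.00013982,  0.00022471,
        0.00053373]), 'joint_efforts': array([ 3.41566854e-03, -6.05249119e+01, -3.42060971e+01,  2.18900877e-04,
        9.46690910e-03, -1.43083378e-05]), 'eef_pos': array([ 191.59478245, -594.43583707,  247.55475605]), 'tcp_rot': array([-3.14019745e+00, -3.04396409e-06,  3.11819441e-01]), 'contact_force': array([-0.84511836, -0.50315673, -0.56221157]), 'wrist_torque': array([-0.0255634 , -0.03205716, -0.00760899]), 'grasp_force': 0.0, 'opening': 0.9991650374626078}
scene [1191.7628585  -743.28849095  941.95039154] [-0.52159697  0.57962431 -0.62607688] 438.55993472043747
side [ 369.19240358 1136.36480352 1073.50872236] [ 0.08050149 -0.76417401 -0.63996686] 512.5749269966315
[[ 5.32439573e-04 -9.49000446e-01 -3.15274276e-01  8.17652125e+01]
 [ 9.99999840e-01  5.66256286e-04 -1.56624932e-05 -9.56866968e-01]
 [ 1.93389754e-04 -3.15274217e-01  9.49000596e-01 -1.26029642e+02]
 [ 0.00000000e+00  0.00000000e+00  0.00000000e+00  1.00000000e+00]]
```

View pics/scene.png

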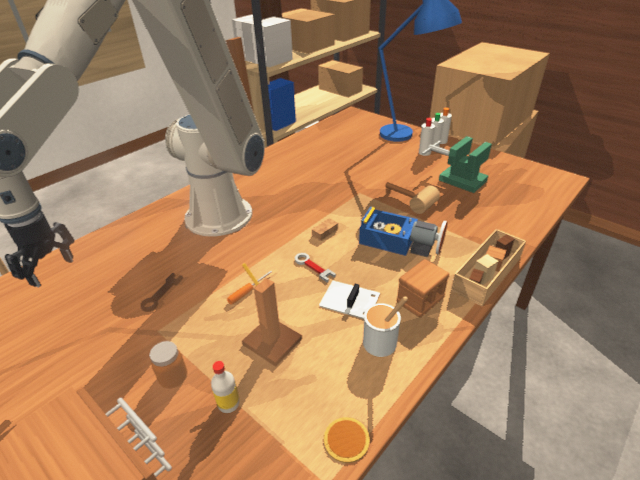

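View pics/side.png

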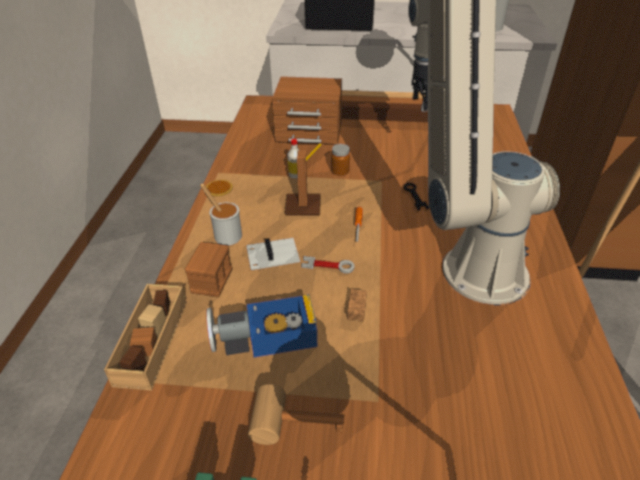

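The scene view shows the housing at (395,232) with its yellow lip at (369,215). The cover is at (350,299) with its handle at (353,296), the red spanner at (317,266) with its eye at (302,260), and the stand at (268,315). The side view shows the same things, with the motor, the slotted edge and the spanner jaw all pointing away from the robot.

```bash
python3 - <<'E'
from h import *
import pickle
fs=pickle.load(open("f0.pkl","rb"))
S,D=fs["scene"],fs["side"]
def blobs(f,lo,hi,box,mn=8):
    x0,y0,x1,y1=box
    h=cv2.cvtColor(f["img"],cv2.COLOR_RGB2HSV); m=cv2.inRange(h,np.array(lo),np.array(hi)); z=np.zeros_like(m); z[y0:y1,x0:x1]=m[y0:y1,x0:x1]
    cs,_=cv2.findContours(z,cv2.RETR_EXTERNAL,cv2.CHAIN_APPROX_NONE)
    return sorted([c[:,0,:].astype(float) for c in cs if cv2.contourArea(c)>=mn],key=lambda c:-cv2.contourArea(c.astype(np.float32)))
def plane(f,c,z): return np.array([ray(f,p,z)[:2] for p in c],np.float32)
for n,f,bx in(("scene",S,(310,270,390,325)),("side",D,(240,232,305,275))):
    for c in blobs(f,(0,0,150),(179,45,255),bx)[:2]: print(n,"plate",cv2.minAreaRect(plane(f,c,6)))
    for c in blobs(f,(0,0,0),(179,255,50),bx)[:2]: print(n,"handle",cv2.minAreaRect(plane(f,c,40)))
for n,f,bx in(("scene",S,(290,245,345,290)),("side",D,(300,250,360,280))):
    for c in blobs(f,(0,0,90),(179,60,255),bx)[:4]: print(n,"steel",cv2.minAreaRect(plane(f,c,12)))
    for c in blobs(f,(170,150,90),(179,255,255),bx)[:2]+blobs(f,(0,190,90),(6,255,255),bx)[:2]: print(n,"red",cv2.minAreaRect(plane(f,c,12)))
for n,f,bx in(("scene",S,(355,195,455,260)),("side",D,(200,285,330,360))):
    for c in blobs(f,(105,130,30),(125,255,255),bx)[:1]: print(n,"blue z70",cv2.minAreaRect(plane(f,c,70)))
    for c in blobs(f,(22,150,120),(33,255,255),bx)[:2]: print(n,"lip z88",cv2.minAreaRect(plane(f,c,88)),c.mean(0))
for n,f,bx in(("scene",S,(235,255,275,300)),("side",D,(300,135,330,170))):
    for c in blobs(f,(22,120,90),(33,255,255),bx,3)[:2]: print(n,"peg",c.min(0),c.max(0),[c[i] for i in(c[:,1].argmin(),c[:,1].argmax())])
a=S["img"][190:345,225:460]; b=D["img"][140:365,180:380]
save("crS",cv2.resize(a,None,fx=3.4,fy=3.4,interpolation=cv2.INTER_CUBIC))
save("crD",cv2.resize(b,None,fx=2.66,fy=2.66,interpolation=cv2.INTER_CUBIC))
E
```

```text
scene plate ((666.818603515625, -28.1617431640625), (191.15347290039062, 130.59979248046875), 18.473941802978516)
scene plate ((525.0034790039062, 11.30410385131836), (37.806766510009766, 32.66822814941406), 86.20792388916016)
scene handle ((666.0037841796875, -38.869136810302734), (17.023681640625, 80.88048553466797), 18.189090728759766)
side plate ((641.9979858398438, -21.3167724609375), (147.42926025390625, 112.10993957519531), 18.93693733215332)
side handle ((647.6953125, -2.2339515686035156), (9.091748237609863, 84.849365234375), 18.757238388061523)
scene steel ((582.32763671875, -12.370223999023438), (48.18891143798828, 34.402435302734375), 39.887882232666016)
scene steel ((413.5931701660156, 11.477029800415039), (42.199073791503906, 52.68059539794922), 8.560443878173828)
scene steel ((532.2222290039062, 3.6804561614990234), (45.07377243041992, 38.670318603515625), 86.06437683105469)
scene red ((472.28668212890625, 8.80223274230957), (19.323448181152344, 68.59520721435547), 83.8204116821289)
side steel ((410.89532470703125, 22.625957489013672), (41.92287826538086, 52.1643218994
[... 286 characters left out ...]
6.0652313232422), (177.85304260253906, 193.46693420410156), 17.032543182373047)
scene lip z88 ((605.4102172851562, 244.76126098632812), (38.934051513671875, 43.11695861816406), 86.87135314941406) [392.21276596 228.40425532]
scene lip z88 ((499.93182373046875, 262.0320739746094), (8.853245735168457, 87.6685562133789), 17.860431671142578) [369.23333333 214.        ]
side blue z70 ((557.6121826171875, 308.1771545410156), (158.60076904296875, 165.2836456298828), 17.172407150268555)
side lip z88 ((493.2163391113281, 267.1256408691406), (13.751380920410156, 90.7769546508789), 16.703765869140625) [308.40677966 308.77966102]
side peg [310. 144.] [320. 154.] [array([319., 144.]), array([310., 154.])]
```

View pics/crS.png

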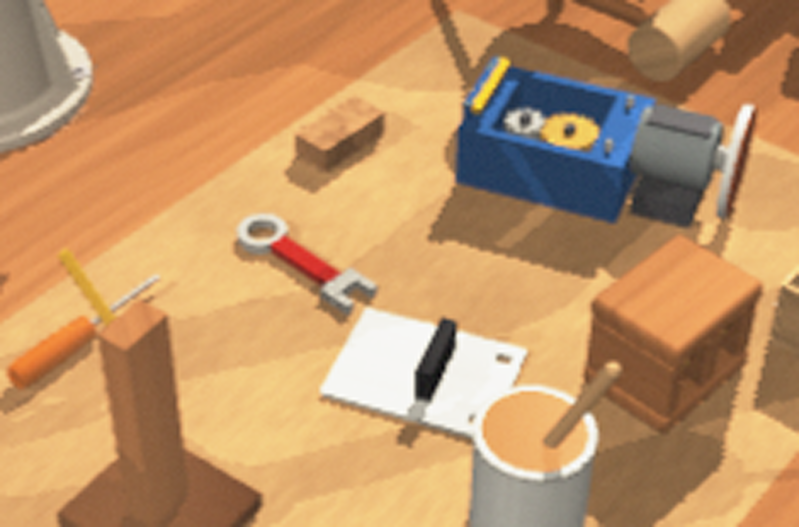

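The crop shows the cover lying free with its slots to the right, facing away from the robot. The housing lip is on the robot's side at crop pixel (490,85), the pins are at (630,103) and (608,148), and the peg leans from (110,318) to (63,255).

Call:
send_rows(
  moves=[
    [[0.02, 0.038, 0.0152, 0, 0, 0.0794, 1], [0.02, 0.038, 0.0152, 0, 0, 0.0794, 1], [0.02, 0.038, 0.0152, 0, 0, 0.0794, 1], [0.02, 0.038, 0.0152, 0, 0, 0.0794, 1], [0.02, 0.038, 0.0152, 0, 0, 0.0794, 1], [0.02, 0.038, 0.0152, 0, 0, 0.0794, 1], [0.02, 0.038, 0.0152, 0, 0, 0.0794, 1], [0.02, 0.038, 0.0152, 0, 0, 0.0794, 1], [0.02, 0.038, 0.0152, 0, 0, 0.0794, 1], [0.02, 0.038, 0.0152, 0, 0, 0.0794, 1]],
  ],
)

```text
clock: 1.15
eef_pos: [392.0, -213.1, 400.9]
tcp_rot: [3.141, -0.0, 1.109]
contact_force: [0.7, -0.4, -0.9]
opening: 0.999
grasp_force: 0.0
```

Call:
send_rows(
  moves=[
    [[0.02, 0.038, 0, 0, 0, 0.0794, 1], [0.02, 0.038, 0, 0, 0, 0.0794, 1], [0.02, 0.038, 0, 0, 0, 0.0794, 1], [0.02, 0.038, 0, 0, 0, 0.0794, 1], [0.02, 0.038, 0, 0, 0, 0.0794, 1], [0.02, 0.038, 0, 0, 0, 0.0794, 1], [0.02, 0.038, 0, 0, 0, 0.0794, 1], [0.02, 0.038, 0, 0, 0, 0.0794, 1], [0.02, 0.038, 0, 0, 0, 0.0794, 1], [0.02, 0.038, 0, 0, 0, 0.0794, 1]],
  ],
)

```text
clock: 2.15
eef_pos: [592.1, 166.9, 400.0]
tcp_rot: [-3.141, 0.0, 1.903]
contact_force: [0.1, -0.6, -0.4]
opening: 1.001
grasp_force: 0.0
```

Call:
send_rows(
  moves=[
    [[0, 0, 0, 0, 0, 0, 1], [0, 0, 0, 0, 0, 0, 1], [0, 0, 0, 0, 0, 0, 1]],
  ],
)

```text
clock: 2.45
eef_pos: [591.3, 164.5, 400.1]
tcp_rot: [-3.141, 0.0, 1.899]
contact_force: [-0.4, -0.5, -0.3]
opening: 1.002
grasp_force: 0.0
```

```bash
cat >> h.py <<'E'
from scipy.spatial.transform import Rotation as Ro
def wf():
    s=sense(); f=grab_frame("wrist"); T=np.eye(4); T[:3,:3]=Ro.from_euler("xyz",s["tcp_rot"]).as_matrix(); T[:3,3]=s["eef_pos"]
    W=np.linalg.inv(T@np.array(f["T_tool_cam"])); f["rvec"]=cv2.Rodrigues(W[:3,:3])[0]; f["tvec"]=W[:3,3]; return f
E
python3 - <<'E'
from h import *
import pickle
print(sense())
f=wf(); pickle.dump(f,open("w1.pkl","wb")); save("w1",f["img"])
E
```

```text
{'clock': 2.45, 'qpos': array([ 2.69009414e-01,  2.33013318e-01,  1.46550373e+00, -3.27432950e-04,
        1.44389653e+00, -5.91191228e-02]), 'qvel': array([-0.01227374, -0.01369989,  0.00309146,  0.00079111, -0.00117424,
        0.00056806]), 'joint_efforts': array([ 9.07196961e-01, -5.51610947e+01, -3.87330115e+01,  5.51119109e-02,
       -3.41890147e-02, -2.63865957e-03]), 'eef_pos': array([591.29155468, 164.46055884, 400.06287272]), 'tcp_rot': array([-3.14075397e+00,  2.75694334e-04,  1.89896655e+00]), 'contact_force': array([-0.40566721, -0.54990663, -0.25645515]), 'wrist_torque': array([ 0.018792  ,  0.02739929, -0.07080786]), 'grasp_force': 0.0, 'opening': 1.002122183210319}
```

View pics/w1.png

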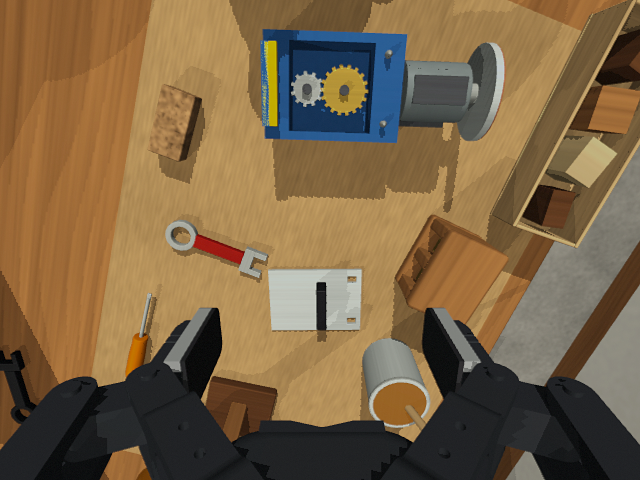

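The wrist view shows the housing rim at px x 263–407, y 30–142. The lip is at x 271, the pins are near (388,53) and (383,124), the cover is centred at (316,300) with its slots at (351,279) and (351,320), and the spanner eye is at (181,235).

```bash
cat > m.py <<'E'
from h import *
import pickle
f=pickle.load(open("w1.pkl","rb")); h=cv2.cvtColor(f["img"],cv2.COLOR_RGB2HSV)
def blobs(f,lo,hi,box,mn=8):
    x0,y0,x1,y1=box
    h=cv2.cvtColor(f["img"],cv2.COLOR_RGB2HSV); m=cv2.inRange(h,np.array(lo),np.array(hi)); z=np.zeros_like(m); z[y0:y1,x0:x1]=m[y0:y1,x0:x1]
    cs,_=cv2.findContours(z,cv2.RETR_EXTERNAL,cv2.CHAIN_APPROX_NONE)
    return sorted([c[:,0,:].astype(float) for c in cs if cv2.contourArea(c)>=mn],key=lambda c:-cv2.contourArea(c.astype(np.float32)))
def plane(f,c,z): return np.array([ray(f,p,z)[:2] for p in c],np.float32)
def show(n,c,z):
    r=cv2.minAreaRect(plane(f,c,z)); print(n,np.round(r[0],1),np.round(r[1],1),round(r[2],1),"px",c.min(0),c.max(0))
E
python3 - <<'E'
from m import *
for c in blobs(f,(0,0,140),(179,60,255),(262,260,370,338))[:1]: show("plate",c,6)
for c in blobs(f,(0,0,0),(179,255,60),(305,272,335,333))[:1]: show("handle",c,40)
for c in blobs(f,(10,60,0),(25,255,255),(340,268,362,328),6)[:4]: show("slot",c,6)
for c in blobs(f,(22,150,100),(33,255,255),(260,30,285,135))[:2]: show("lip",c,88)
for c in blobs(f,(100,120,20),(125,255,255),(255,20,415,150))[:1]: show("blue",c,70)
for c in blobs(f,(0,0,110),(179,90,255),(376,40,400,135),3)[:4]: show("pin",c,82.5)
for c in blobs(f,(0,0,110),(179,60,255),(155,210,285,290))[:3]: show("steel",c,12)
for c in blobs(f,(170,150,80),(179,255,255),(185,225,255,275))[:1]+blobs(f,(0,200,80),(5,255,255),(185,225,255,275))[:1]: show("red",c,12)
g=f["img"]
a=np.hstack([cv2.resize(g[25:145,255:410],(620,480),interpolation=cv2.INTER_CUBIC)]);save("crop1",a)
E
```

```text
plate [643.8 -23. ] [150.4 110.5] 18.9 px [268. 269.] [361. 329.]
handle [652.  -12.4] [14.3 82. ] 18.6 px [317. 282.] [326. 329.]
slot [687.6  32.8] [11.3  8.9] 20.2 px [348. 276.] [355. 281.]
slot [712.3 -38.6] [11.9  5.8] 18.9 px [347. 318.] [354. 321.]
slot [719.4 -10. ] [ 1.7 78.4] 20.9 px [360. 285.] [361. 327.]
lip [497.3 263.8] [12.5 88.3] 17.9 px [265.  41.] [277. 125.]
blue [563.6 283.9] [168.3 119.6] 17.0 px [261.  29.] [406. 142.]
pin [634.3 267.5] [4.4 6.4] 77.4 px [380. 121.] [386. 125.]
pin [612.3 339.9] [4.1 5.6] 85.3 px [386.  50.] [391.  54.]
steel [412.5  17.9] [46.4 47.7] 38.9 px [165. 220.] [195. 250.]
steel [529.   11.6] [43.8 34.6] 86.0 px [238. 247.] [267. 277.]
steel [572.8  -4.7] [25.9 35. ] 18.9 px [268. 269.] [284. 289.]
red [473.1  15.8] [22.5 76. ] 86.2 px [193. 234.] [243. 263.]
```

View pics/crop1.png

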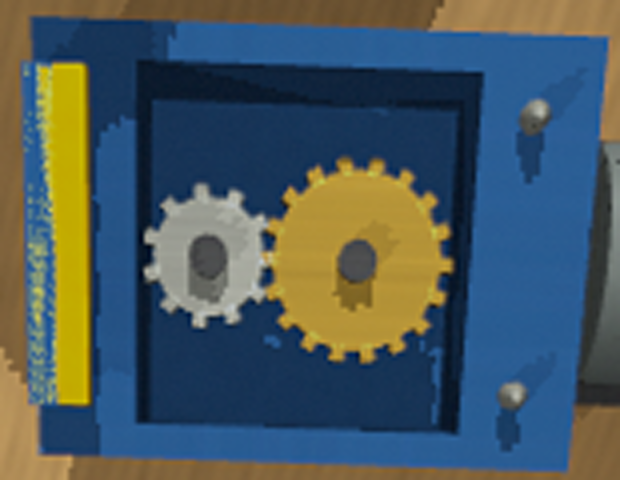

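Call:
send_rows(
  moves=[
    [[0.0077, -0.023, -0.0338, 0, 0, 0, 1], [0.0077, -0.023, -0.0338, 0, 0, 0, 1], [0.0077, -0.023, -0.0338, 0, 0, 0, 1], [0.0077, -0.023, -0.0338, 0, 0, 0, 1], [0.0077, -0.023, -0.0338, 0, 0, 0, 1], [0.0077, -0.023, -0.0338, 0, 0, 0, 1], [0.0077, -0.023, -0.0338, 0, 0, 0, 1], [0.0077, -0.023, -0.0338, 0, 0, 0, 1], [0, 0, 0, 0, 0, 0, 1], [0, 0, 0, 0, 0, 0, 1]],
  ],
)

```text
clock: 3.5
eef_pos: [652.7, -20.0, 129.9]
tcp_rot: [-3.141, -0.001, 1.897]
contact_force: [0.0, -0.2, -0.2]
opening: 1.002
grasp_force: 0.0
```

```bash
python3 - <<'E'
from m import *
import m
f=m.f=wf(); pickle.dump(f,open("w2.pkl","wb")); save("w2",f["img"])
s=sense(); print(s["eef_pos"],s["tcp_rot"])
c=np.array([643.6,-22.7]);a=np.deg2rad(18.9);R=np.array([[np.cos(a),-np.sin(a)],[np.sin(a),np.cos(a)]])
P=[[*(c+R@np.array(p[:2])),p[2]] for p in [(-75,-55,6),(-75,55,6),(75,55,6),(75,-55,6),(10,35,40),(10,-35,40),(60,38,6),(60,-38,6)]]
print(np.round(proj(f,P)))
g=f["img"].copy()
for u in proj(f,P): cv2.drawMarker(g,tuple(int(round(v)) for v in u),(255,0,255),cv2.MARKER_CROSS,8,1)
save("w2m",g)
E
```

```text
[653.48316761 -19.26366672 131.05461583] [3.14060278e+00 1.26941348e-04 1.89826276e+00]
[[215. 305.]
 [200. 164.]
 [414. 164.]
 [403. 304.]
 [321. 202.]
 [322. 302.]
 [391. 188.]
 [386. 285.]]
```

View pics/w2m.png

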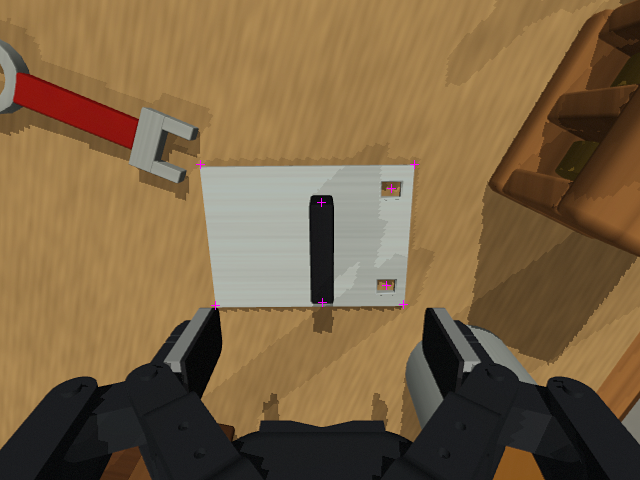

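The projected cover corners, handle ends and slots (magenta) fall on the picture within about 1 px. The tin rim at (475,345) is close to the right finger, so I'll check that clearance and go down half open.

```bash
python3 - <<'E'
from m import *
f=pickle.load(open("w1.pkl","rb")); c=np.array([643.6,-22.7]);a=np.deg2rad(18.9);R=np.array([[np.cos(a),-np.sin(a)],[np.sin(a),np.cos(a)]])
for u in((398,403),(398,376),(370,403),(428,403),(378,343)): p=ray(f,u,105)[:2]; print(u,p.round(),"in cover",(R.T@(p-c)).round())
E
```

```text
(398, 403) [801. -95.] in cover [ 125. -119.]
(398, 376) [782. -50.] in cover [122. -71.]
(370, 403) [ 761. -109.] in cover [  83. -119.]
(428, 403) [843. -81.] in cover [ 170. -119.]
(378, 343) [734.  -8.] in cover [ 90. -15.]
```

Call:
send_rows(
  moves=[
    [[0, 0, 0, 0, 0, 0, 0], [0, 0, 0, 0, 0, 0, 0], [0, 0, -0.02, 0, 0, 0, 0]],
  ],
)

```text
clock: 3.85
eef_pos: [655.9, -18.2, 113.6]
tcp_rot: [3.135, 0.002, 1.901]
contact_force: [-0.2, 0.4, -0.4]
opening: 0.515
grasp_force: 0.0
```

Call:
send_rows(
  moves=[
    [[0, 0, -0.03, 0, 0, 0, 0], [0, 0, -0.03, 0, 0, 0, 0], [0, 0, -0.015, 0, 0, 0, 0], [0, 0, -0.008, 0, 0, 0, 0], [0, 0, 0, 0, 0, 0, 0], [0, 0, 0, 0, 0, 0, 0]],
  ],
)

```text
clock: 4.45
eef_pos: [654.2, -18.7, 28.1]
tcp_rot: [3.14, 0.001, 1.9]
contact_force: [0.7, -0.4, 1.2]
opening: 0.499
grasp_force: 0.0
```

```bash
python3 -c "
from h import *
s=sense();print(s['eef_pos'],s['tcp_rot'],s['contact_force'],s['opening'])"
```

```text
[654.22224539 -18.74293589  28.09922817] [3.14002589e+00 6.06314796e-04 1.90002087e+00] [ 0.74026918 -0.39512887  1.2410315 ] 0.4985228660590656
```

Closing on the handle, then a small lift.

Call:
send_rows(
  moves=[
    [[0, 0, 0, 0, 0, 0, -1], [0, 0, 0, 0, 0, 0, -1], [0, 0, 0, 0, 0, 0, -1], [0, 0, 0, 0, 0, 0, -1], [0, 0, 0, 0, 0, 0, -1], [0, 0, 0, 0, 0, 0, -1], [0, 0, 0, 0, 0, 0, -1], [0, 0, 0, 0, 0, 0, -1]],
  ],
  grip_force=60,
)

```text
clock: 5.25
eef_pos: [654.1, -18.9, 28.2]
tcp_rot: [3.14, 0.001, 1.9]
contact_force: [-1.1, 0.2, 7.6]
opening: 0.176
grasp_force: 60.4
```

Call:
send_rows(
  moves=[
    [[0, 0, 0.01, 0, 0, 0, -1], [0, 0, 0.03, 0, 0, 0, -1], [0, 0, 0.04, 0, 0, 0, -1], [0, 0, 0.04, 0, 0, 0, -1], [-0.0095, 0.0393, 0.0203, 0, 0, -0.0052, -1], [-0.0095, 0.0393, 0.0203, 0, 0, -0.0052, -1], [-0.0095, 0.0393, 0.0203, 0, 0, -0.0052, -1], [-0.0095, 0.0393, 0.0203, 0, 0, -0.0052, -1], [-0.0095, 0.0393, 0.0203, 0, 0, -0.0052, -1], [-0.0095, 0.0393, 0.0203, 0, 0, -0.0052, -1]],
  ],
)

```text
clock: 6.25
eef_pos: [595.3, 218.3, 270.1]
tcp_rot: [3.142, 0.0, 1.868]
contact_force: [0.3, -0.2, -1.8]
opening: 0.175
grasp_force: 59.1
```

Call:
send_rows(
  moves=[
    [[0, 0, 0, 0, 0, 0, -1], [0, 0, 0, 0, 0, 0, -1], [0, 0, 0, 0, 0, 0, -1]],
  ],
)

```text
clock: 6.55
eef_pos: [595.9, 216.1, 268.2]
tcp_rot: [-3.14, 0.0, 1.868]
contact_force: [-0.0, -0.5, -2.7]
opening: 0.175
grasp_force: 59.1
```

```bash
python3 - <<'E'
from m import *
import m
P=[];A=[]
for i in range(3):
    s=sense(); P.append(s["eef_pos"]);A.append(s["tcp_rot"]); f=wf()
print(np.round(P,1),np.round(A,4),s["opening"])
m.f=f; pickle.dump(f,open("w3.pkl","wb")); save("w3",f["img"])
E
```

```text
[[595.9 216.1 268.2]
 [596.  215.8 268. ]
 [596.1 215.7 267.9]] [[-3.1404e+00  5.0000e-04  1.8685e+00]
 [-3.1401e+00  4.0000e-04  1.8677e+00]
 [-3.1400e+00  3.0000e-04  1.8674e+00]] 0.1727745410209048
```

View pics/w3.png

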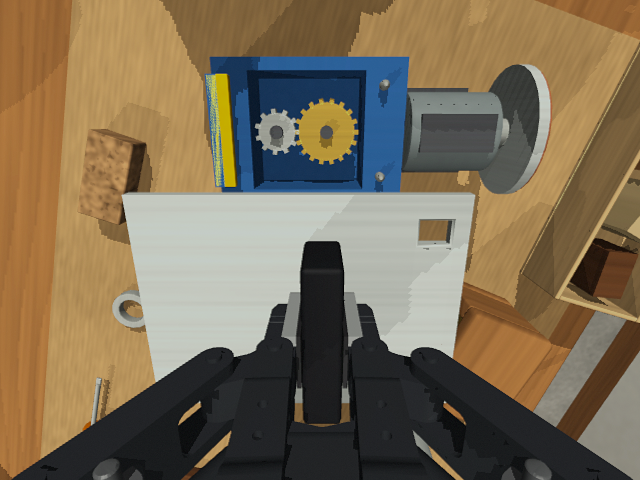

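The wrist view shows the held cover with its far edge at row 194, corners near (123,194) and (474,193), and a slot at (436,231). The housing behind has its pins at (385,85) and (380,177) and its lip front edge from x 227 to 236.

```bash
python3 - <<'E'
from m import *
import m
f=m.f=pickle.load(open("w3.pkl","rb"))
for c in blobs(f,(0,0,110),(179,80,255),(372,70,396,188),3)[:3]: show("pin",c,81)
for c in blobs(f,(22,150,100),(33,255,255),(200,60,245,190))[:1]: show("lip",c,88)
for c in blobs(f,(0,0,110),(179,50,255),(110,190,480,300))[:1]:
    d=c[(c[:,1]<200)]; 
    for x0,x1,nm in((118,170,"L"),(440,480,"R")): pass
    show("plate",c,246.0)
    top=c[(c[:,1]<200)&(c[:,0]>140)&(c[:,0]<460)]; tp=plane(f,top,246.0); v=cv2.fitLine(tp,cv2.DIST_HUBER,0,.01,.01).ravel(); print("edge yaw",np.degrees(np.arctan(v[1]/v[0])),v[2:])
    L=c[(c[:,0]<150)&(c[:,1]>205)&(c[:,1]<295)]; R=c[(c[:,0]>455)&(c[:,1]>205)&(c[:,1]<275)]
    for n,q in(("L",L),("R",R)):
        w=cv2.fitLine(plane(f,q,246.0),cv2.DIST_HUBER,0,.01,.01).ravel()
        A=np.array([v[:2],-w[:2]]).T; t=np.linalg.solve(A,w[2:]-v[2:]); print(n,"corner",v[2:]+t[0]*v[:2],np.degrees(np.arctan2(w[1],w[0])))
cs=blobs(f,(8,70,0),(25,255,255),(412,214,460,250),20)
for c in cs[:1]: show("slot",c,240)
# rim right/top edges
for c in blobs(f,(100,120,20),(125,255,255),(200,50,412,192))[:1]:
    t=c[(c[:,1]<62)&(c[:,0]>220)&(c[:,0]<400)]; tp=plane(f,t,70); v=cv2.fitLine(tp,cv2.DIST_HUBER,0,.01,.01).ravel();print("rim far edge yaw",np.degrees(np.arctan(v[1]/v[0])),v[2:])
E
```

```text
pin [634.3 267.8] [5.5 7.7] 63.6 px [375. 172.] [384. 179.]
pin [612.2 340.1] [5.1 6.1] 73.3 px [380.  79.] [389.  86.]
lip [498.2 263.8] [12.1 89.1] 18.4 px [212.  74.] [235. 186.]
plate [573.  239.1] [162.1  50.6] 17.1 px [115. 192.] [474. 299.]
edge yaw 17.038935 [559.39294 260.923  ]
L corner [499.7995  242.65916] -73.0316
R corner [642.8379 286.4967] -72.72477
slot [634.9 265. ] [12.7  9.5] 17.0 px [419. 220.] [448. 240.]
rim far edge yaw 17.007544 [556.4174  343.84503]
```

```bash
python3 - <<'E'
from m import *
import m
f=m.f=pickle.load(open("w3.pkl","rb")); h=cv2.cvtColor(f["img"],cv2.COLOR_RGB2HSV)
for y0,x0 in((168,370),(76,374)):
    print(y0,x0); print(h[y0:y0+18,x0:x0+20,1])
o=np.array([565.9,286.4]);a=np.deg2rad(17.0);R=np.array([[np.cos(a),-np.sin(a)],[np.sin(a),np.cos(a)]])
H=lambda x,y,z:[*(o+R@np.array([x,y])),z]
print(proj(f,[H(60,-38,82.5),H(60,38,82.5),H(60,-38,70),H(60,38,70),H(80,60,70),H(-85,60,70),H(-67,45,88),H(-67,-45,88)]).round(1))
E
```

```text
168 370
[[185 185 185 181 181 185 184 181 181 178 184 181 181 183 182 182 183 180
  182 182]
 [185 183 181 187 183 185 180 183 181 178 181 182 181 182 180 180 182 180
  182 182]
 [181 181 184 180 182 183 182 187 187 188 186 189 185 182 184 186 182 182
  184 183]
 [180 186 181 181 180 183 181 173 148 133 148 176 186 184 180 184 180 185
  184 183]
 [185 183 181 181 187 182 130  82  19  28   8  84 155 186 186 183 180 185
  183 180]
 [183 183 180 180 187 147  11  25  22  21  19  24  39 148 186 186 180 181
  181 181]
 [183 180 183 184 189  64  18  19  20  17  18  17  21  47 153 186 183 182
  183 183]
 [181 181 181 186 166  11  23  19  19  17  16  18  19  26  68 173 184 183
  182 181]
 [178 178 182 186 172  17  21  18  20  17  16  17  18  27  82 176 183 179
  180 178]
 [180 180 178 183 176  18  21  20  17  15  15  17  17  26  33 173 181 178
  180 181]
 [182 180 180 182 185  79  26  24  21  16  16  16  17  28  71 178 180 181
  182 178]
 [180 180 180 180 183 169  39  23  20  18  17  17  23  17 156 180 180 180
  182 181]
 [181 184 183 180 184 187 172  19  21  23  26  22  14 127 181 184 182 18
[... 1397 characters left out ...]
2 188  63  29  17  18  17  15  17  19  28  18 157 182 181
  183 182]
 [180 184 180 184 181 137  10  26  19  21  21  18  29  25 155 183 183 179
  182 180]
 [182 180 180 180 182 188 129  13  19  22  16  20   7  93 181 183 182 180
  182 179]
 [180 182 180 179 179 187 197 167  84  14 100 129 187 192 185 181 182 182
  179 179]
 [180 180 182 180 179 182 185 191 191 194 192 187 190 185 181 183 180 182
  180 180]
 [180 181 176 181 180 185 179 186 187 182 182 186 181 187 180 181 181 179
  181 180]
 [184 181 180 184 182 190 186 187 185 185 187 185 184 187 181 185 183 180
  178 182]]
[[380.1 175.7]
 [385.   81.3]
 [377.9 173.8]
 [382.5  83. ]
 [408.2  53.9]
 [208.2  53.9]
 [225.9  70.8]
 [234.8 184.6]]
```

Call:
send_rows(
  moves=[
    [[-0.0032, 0.0122, -0.019, 0.0153, -0.0501, 0, -1], [-0.0032, 0.0122, -0.019, 0.0153, -0.0501, 0, -1], [-0.0032, 0.0122, -0.019, 0.0153, -0.0501, 0, -1], [-0.0032, 0.0122, -0.019, 0.0153, -0.0501, 0, -1], [-0.0032, 0.0122, -0.019, 0.0153, -0.0501, 0, -1], [-0.0032, 0.0122, -0.019, 0.0153, -0.0501, 0, -1], [0, 0, 0, 0, 0, 0, -1], [0, 0, 0, 0, 0, 0, -1], [0, 0, 0, 0, 0, 0, -1]],
  ],
)

```text
clock: 7.6
eef_pos: [578.4, 289.8, 155.8]
tcp_rot: [2.826, 0.0, 1.868]
contact_force: [-0.1, -0.1, -2.7]
opening: 0.172
grasp_force: 59.2
```

```bash
cat > st.py <<'E'
from h import *
s=sense(); a=np.deg2rad(17.0); o=np.array([566.7,285.0]); p=s["eef_pos"]; d=p[:2]-o
R=Ro.from_euler("xyz",s["tcp_rot"]).as_matrix(); z=-R[:,2]; u=np.array([np.cos(a),np.sin(a),0]); v=np.array([-np.sin(a),np.cos(a),0])
print("h x %.1f y %.1f z %.1f"%(d@u[:2],d@v[:2],p[2]),"tilt %.2f roll %.2f yaw %.2f"%(-np.degrees(np.arctan2(z@u,z[2])),np.degrees(np.arctan2(z@v,z[2])),np.degrees(np.arctan2(R[1,1],R[0,1]))), "F",s["contact_force"].round(1),"T",s["wrist_torque"].round(2),s["clock"],round(s["opening"],3))
E
python3 st.py
```

```text
h x 12.6 y 1.2 z 155.8 tilt 18.06 roll 0.01 yaw 17.02 F [-0.1 -0.1 -2.7] T [-0.08  0.23 -0.02] 7.6 0.172
```

Call:
send_rows(
  moves=[
    [[0, 0, 0, 0, 0, 0, -1], [0, 0, 0, 0, 0, 0, -1], [0, 0, 0, 0, 0, 0, -1], [0, 0, 0, 0, 0, 0, -1]],
  ],
)

```text
clock: 8.0
eef_pos: [577.3, 290.0, 154.9]
tcp_rot: [2.827, 0.0, 1.868]
contact_force: [0.7, 0.1, -1.6]
opening: 0.172
grasp_force: 59.2
```

```bash
python3 st.py
```

```text
h x 11.6 y 1.7 z 154.9 tilt 18.02 roll 0.01 yaw 17.05 F [ 0.7  0.1 -1.6] T [-0.08  0.2  -0.03] 8.0 0.172
```

Call:
send_rows(
  moves=[
    [[-0.0005, -0.0011, -0.01, 0, 0, 0, -1], [0, 0, -0.01, 0, 0, 0, -1], [0, 0, -0.007, 0, 0, 0, -1], [0, 0, -0.0035, 0, 0, 0, -1], [0, 0, 0, 0, 0, 0, -1], [0, 0, 0, 0, 0, 0, -1], [0, 0, 0, 0, 0, 0, -1], [0, 0, 0, 0, 0, 0, -1], [0, 0, 0, 0, 0, 0, -1]],
  ],
)

```text
clock: 8.9
eef_pos: [576.7, 289.1, 124.4]
tcp_rot: [2.827, 0.0, 1.869]
contact_force: [0.5, 0.0, -3.0]
opening: 0.174
grasp_force: 59.3
```

```bash
python3 st.py; python3 - <<'E'
from m import *
f=grab_frame("side"); save("s4",f["img"]); g=f["img"][255:365,195:345]; save("s4c",cv2.resize(g,None,fx=5,fy=5,interpolation=cv2.INTER_CUBIC))
E
```

```text
h x 10.8 y 1.0 z 124.4 tilt 18.03 roll 0.00 yaw 17.07 F [ 0.5  0.  -3. ] T [-0.04  0.23  0.  ] 8.9 0.174
```

View pics/s4c.png

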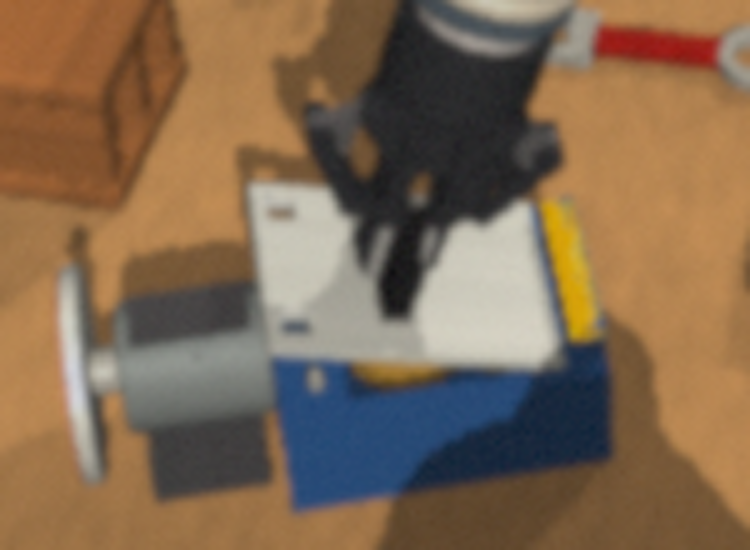

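The side view shows the tilted cover with its plain edge just short of the yellow lip at crop x 545, and its slotted edge raised over the motor. Next I'll slide it in.

Call:
send_rows(
  moves=[
    [[-0.0023, -0.0007, 0, 0, 0, 0, -1], [-0.0023, -0.0007, 0, 0, 0, 0, -1], [-0.0023, -0.0007, 0, 0, 0, 0, -1], [-0.0023, -0.0007, 0, 0, 0, 0, -1], [0, 0, 0, 0, 0, 0, -1], [0, 0, 0, 0, 0, 0, -1], [0, 0, 0, 0, 0, 0, -1], [0, 0, 0, 0, 0, 0, -1]],
  ],
)

```text
clock: 9.75
eef_pos: [567.5, 286.3, 124.2]
tcp_rot: [2.827, 0.0, 1.868]
contact_force: [0.2, -0.2, -2.1]
opening: 0.179
grasp_force: 59.3
```

```bash
python3 st.py
```

```text
h x 1.2 y 1.0 z 124.2 tilt 18.01 roll 0.01 yaw 17.06 F [ 0.2 -0.2 -2.1] T [-0.12  0.22 -0.01] 9.75 0.179
```

Call:
send_rows(
  moves=[
    [[0.0017, 0.0005, -0.0039, -0.0153, 0.05, 0, -1], [0.0017, 0.0005, -0.0039, -0.0153, 0.05, 0, -1], [0.0012, 0.0003, -0.0037, -0.014, 0.0459, 0, -1], [0.0012, 0.0004, -0.0037, -0.014, 0.0459, 0, -1], [0, 0, 0, 0, 0, 0, -1], [0, 0, 0, 0, 0, 0, -1], [0, 0, 0, 0, 0, 0, -1], [0, 0, 0, 0, 0, 0, -1]],
  ],
)

```text
clock: 10.55
eef_pos: [572.8, 287.8, 109.1]
tcp_rot: [3.027, 0.0, 1.869]
contact_force: [0.3, -0.7, -1.6]
opening: 0.172
grasp_force: 59.3
```

```bash
python3 st.py
```

```text
h x 6.7 y 0.9 z 109.1 tilt 6.55 roll 0.01 yaw 17.07 F [ 0.3 -0.7 -1.6] T [0.06 0.1  0.01] 10.55 0.172
```

Call:
send_rows(
  moves=[
    [[0.0005, 0.0002, -0.0018, -0.006, 0.0195, 0, -1], [0.0005, 0.0002, -0.0018, -0.006, 0.0195, 0, -1], [0.0005, 0.0001, -0.0017, -0.0058, 0.0194, 0, -1], [0, 0, 0, 0, 0, 0, -1], [0, 0, 0, 0, 0, 0, -1], [0, 0, 0, 0, 0, 0, -1], [0, 0, 0, 0, 0, 0, -1]],
  ],
)

```text
clock: 11.25
eef_pos: [574.6, 288.3, 103.7]
tcp_rot: [3.089, 0.0, 1.869]
contact_force: [-0.6, -0.4, -2.1]
opening: 0.18
grasp_force: 59.3
```

```bash
python3 st.py
```

```text
h x 8.5 y 0.9 z 103.7 tilt 3.02 roll 0.00 yaw 17.07 F [-0.6 -0.4 -2.1] T [0.04 0.08 0.06] 11.25 0.18
```

Call:
send_rows(
  moves=[
    [[0.0004, 0.0001, -0.0018, -0.0052, 0.0168, 0, -1], [0.0004, 0.0001, -0.0018, -0.0051, 0.0168, 0, -1], [0.0003, 0.0001, -0.0018, -0.0051, 0.0168, 0, -1], [0, 0, 0, 0, 0, 0, -1], [0, 0, 0, 0, 0, 0, -1], [0, 0, 0, 0, 0, 0, -1], [0, 0, 0, 0, 0, 0, -1]],
  ],
)

```text
clock: 11.95
eef_pos: [575.8, 288.7, 98.2]
tcp_rot: [3.141, 0.0, 1.869]
contact_force: [-0.0, -0.9, -2.3]
opening: 0.174
grasp_force: 59.4
```

```bash
python3 st.py
```

```text
h x 9.8 y 0.9 z 98.2 tilt 0.01 roll 0.00 yaw 17.07 F [-0.  -0.9 -2.3] T [ 0.03 -0.1   0.04] 11.95 0.174
```

Call:
send_rows(
  moves=[
    [[0, 0, -0.0005, 0, 0, 0, -1], [0, 0, -0.0005, 0, 0, 0, -1], [0, 0, 0, 0, 0, 0, -1], [0, 0, 0, 0, 0, 0, -1], [0, 0, 0, 0, 0, 0, -1], [0, 0, 0, 0, 0, 0, -1]],
  ],
)

```text
clock: 12.55
eef_pos: [575.9, 288.7, 98.2]
tcp_rot: [3.141, 0.0, 1.869]
contact_force: [-2.5, -1.1, 7.3]
opening: 0.175
grasp_force: 60.7
```

```bash
python3 st.py; python3 - <<'E'
from m import *
g=grab_frame("scene")["img"][185:265,345:455]; save("s5",cv2.resize(g,None,fx=6,fy=6,interpolation=cv2.INTER_CUBIC))
E
```

```text
h x 9.9 y 0.9 z 98.2 tilt 0.02 roll 0.00 yaw 17.07 F [-2.5 -1.1  7.3] T [-0.25  0.39 -0.02] 12.55 0.175
```

View pics/s5.png

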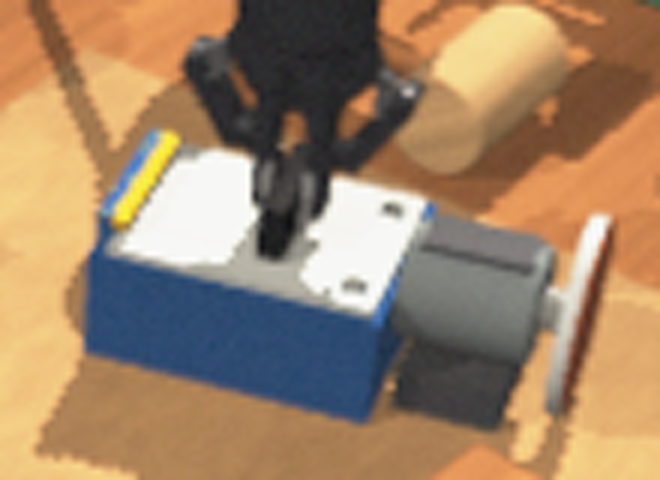

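The scene view shows the cover flat on the rim, with its plain edge under the lip and both pins in their slots. Contact at z 98.2, exactly 70 above the grasp height, confirms it is seated. Releasing and rising.

Call:
send_rows(
  moves=[
    [[0, 0, 0.0005, 0, 0, 0, -0.3], [0, 0, 0, 0, 0, 0, -0.2], [0, 0, 0, 0, 0, 0, 0], [0, 0, 0, 0, 0, 0, 0], [0, 0, 0.005, 0, 0, 0, 0], [0, 0, 0.02, 0, 0, 0, 0], [0, 0, 0.04, 0, 0, 0, 0], [0, 0, 0.045, 0, 0, 0, 0], [0, 0, 0.045, 0, 0, 0, 0], [0, 0, 0.045, 0, 0, 0, 0]],
  ],
)

```text
clock: 13.6
eef_pos: [575.6, 288.6, 300.0]
tcp_rot: [3.141, -0.0, 1.869]
contact_force: [0.0, 0.5, 0.4]
opening: 0.5
grasp_force: 0.0
```

```bash
python3 st.py; python3 - <<'E'
from m import *
fs=pickle.load(open("f0.pkl","rb")); S,D=fs["scene"],fs["side"]
for n,f,b in(("sc",S,(236,255,262,290)),("si",D,(300,138,328,165))):
    h=cv2.cvtColor(f["img"],cv2.COLOR_RGB2HSV)[b[1]:b[3],b[0]:b[2]].astype(int)
    ys,xs=np.where((h[...,0]>=21)&(h[...,0]<=33)&(h[...,1]>150)&(h[...,2]>100))
    P=np.c_[xs+b[0],ys+b[1]]; print(n,len(P),P[P[:,1].argmin()],P[P[:,1].argmax()], P.mean(0))
f=pickle.load(open("w1.pkl","rb"))
for u in((277,390),(212,375),(205,410)): print(u,ray(f,u,18).round())
print("tip",tri(S,(243.3,264),D,(319.5,144.5)))
for u in((267,205),(320,205),(288,214),(321,214)): print("side base",u,ray(D,u,18).round())
E
```

```text
h x 9.5 y 0.9 z 300.0 tilt 0.01 roll -0.00 yaw 17.06 F [0.  0.5 0.4] T [ 0.04 -0.05 -0.04] 13.6 0.5
sc 1 [243 264] [243 264] [243. 264.]
si 45 [318 144] [306 159] [312.95555556 151.22222222]
(277, 390) [ 635. -208.   18.]
(212, 375) [ 519. -214.   18.]
(205, 410) [ 524. -293.   18.]
tip [ 518.39374483 -282.9655948   244.54167879]
side base (267, 205) [ 699. -249.   18.]
side base (320, 205) [ 517. -265.   18.]
side base (288, 214) [ 620. -206.   18.]
side base (321, 214) [ 509. -215.   18.]
```

Call:
send_rows(
  moves=[
    [[-0.0086, -0.0429, 0.01, 0, 0, 0.1219, 0], [-0.0086, -0.0429, 0.01, 0, 0, 0.1219, 0], [-0.0086, -0.0429, 0.01, 0, 0, 0.1219, 0], [-0.0086, -0.0429, 0.01, 0, 0, 0.1219, 0], [-0.0086, -0.0429, 0.01, 0, 0, 0.1219, 0], [-0.0086, -0.0429, 0.01, 0, 0, 0.1219, 0], [-0.0086, -0.0429, 0.01, 0, 0, 0.1219, 0], [-0.0086, -0.0429, 0.01, 0, 0, 0.1219, 0], [-0.0086, -0.0429, 0.01, 0, 0, 0.1219, 0], [-0.0086, -0.0429, 0.01, 0, 0, 0.1219, 0]],
  ],
)

```text
clock: 14.6
eef_pos: [489.0, -141.9, 398.7]
tcp_rot: [-3.141, 0.001, 3.093]
contact_force: [0.7, 0.1, 1.1]
opening: 0.501
grasp_force: 0.0
```

Call:
send_rows(
  moves=[
    [[0, 0, 0, 0, 0, 0, 0], [0, 0, 0, 0, 0, 0, 0], [0, 0, 0, 0, 0, 0, 0], [0, 0, 0, 0, 0, 0, 0], [0, 0, 0, 0, 0, 0, 0]],
  ],
)

```text
clock: 15.1
eef_pos: [490.0, -139.2, 397.5]
tcp_rot: [3.141, -0.0, 3.089]
contact_force: [0.7, 0.0, -0.0]
opening: 0.5
grasp_force: 0.0
```

```bash
python3 - <<'E'
from m import *
import m
s=sense(); print(s["eef_pos"],s["tcp_rot"])
f=m.f=wf(); pickle.dump(f,open("w6.pkl","wb")); save("w6",f["img"])
print("proj spanner eye, tip",proj(f,[(412,18,6),(518,-283,245),(560,-270,190)]).round())
for c in blobs(f,(20,140,90),(34,255,255),(0,0,640,480),15)[:5]:
    print("yellow",len(c),c.min(0),c.max(0),c.mean(0).round(1),cv2.contourArea(c.astype(np.float32)))
for c in blobs(f,(170,150,80),(179,255,255),(0,0,640,480),60)[:2]: show("red",c,12)
e=proj(f,[(412,18,6)])[0].astype(int); x,y=np.maximum(e-45,0)
for c in blobs(f,(0,0,110),(179,60,255),(x,y,x+90,y+90),30)[:2]: show("eye",c,12)
e=proj(f,[(529,12,6)])[0].astype(int); x,y=np.maximum(e-35,0)
for c in blobs(f,(0,0,110),(179,60,255),(x,y,x+70,y+70),30)[:2]: show("jaw",c,12)
E
```

```text
[ 489.97388819 -139.232763    397.52510537] [ 3.14135825e+00 -4.87202017e-04  3.08878170e+00]
proj spanner eye, tip [[431. 120.]
 [154. 267.]
 [198. 283.]]
yellow 98 [148. 264.] [195. 292.] [171.  278.4] 452.0
yellow 66 [ 97. 271.] [127. 284.] [112.3 277.2] 226.0
yellow 88 [605. 181.] [639. 196.] [620.7 188.5] 204.0
yellow 67 [ 84. 283.] [114. 295.] [ 99.8 286.7] 73.5
yellow 26 [196. 422.] [207. 430.] [201.5 426.5] 21.0
eye [411.6  17.4] [45.9 44.2] 87.0 px [415. 102.] [448. 136.]
jaw [528.    9.7] [39.7 34.6] 87.0 px [409. 191.] [437. 214.]
```

```bash
python3 - <<'E'
from m import *
f=pickle.load(open("w6.pkl","rb")); fs=pickle.load(open("f0.pkl","rb")); S,D=fs["scene"],fs["side"]
def ends(c):
    (cx,cy),(w,h),a=cv2.minAreaRect(c.astype(np.float32)); a=np.deg2rad(a if w>h else a+90); L=max(w,h)/2; d=np.array([np.cos(a),np.sin(a)])*L
    return np.array([cx,cy])-d,np.array([cx,cy])+d,min(w,h)
c=blobs(f,(20,140,90),(34,255,255),(140,255,205,300),15)[0]; E=ends(c); print(E)
c2=blobs(D,(20,140,90),(34,255,255),(298,138,328,165),5)[0]; G=ends(c2); print(G)
tipw=min(E[:2],key=lambda e:e[0]); basew=max(E[:2],key=lambda e:e[0])
tips=min(G[:2],key=lambda e:e[1]); bases=max(G[:2],key=lambda e:e[1])
t=ray(f,tipw,247.5); b=ray(f,basew,190); print("w6 only tip",t,"base",b,"d",np.linalg.norm((b-t)[:2]),"yaw",np.degrees(np.arctan2(*(b-t)[1::-1])))
print("tri tip",tri(f,tipw,D,tips),"base",tri(f,basew,D,bases),"tip scene",tri(f,tipw,S,(243,263.5)))
print("side only", ray(D,tips,247.5),ray(D,bases,190), "scene only",ray(S,(243,263.5),247.5))
g=f["img"][220:345,105:290]; save("w6c",cv2.resize(g,None,fx=4.3,fy=4.3,interpolation=cv2.INTER_CUBIC))
E
```

```text
(array([149.10001331, 266.80000717]), array([194.3000111 , 289.40000503]), 11.180339813232422)
(array([320.50003052, 143.5       ]), array([305.50003052, 158.5       ]), 2.8284268379211426)
w6 only tip [ 516.87807275 -285.87678354  247.5       ] base [ 567.05100933 -275.54996812  190.        ] d 51.22466867937923 yaw 11.63044945796526
tri tip [ 516.52705716 -286.15962019  246.47035316] base [ 563.77326905 -272.7031292   196.54539103] tip scene [ 517.63502932 -284.92769277  247.42021455]
side only [ 515.65835658 -283.74484864  247.5       ] [ 565.05812839 -283.0539547   190.        ] scene only [ 518.68530032 -284.20780244  247.5       ]
```

View pics/w6c.png

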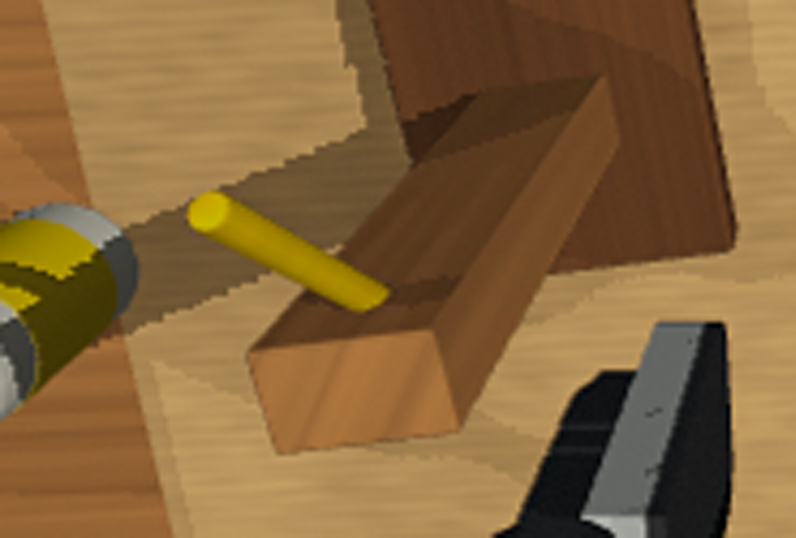

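The wrist crop shows the peg from its tip face at crop (210,213) to the post at about (372,300). The post's top has corners (248,355), (432,330), (460,430) and (278,452), and nothing is in the way around it.

```bash
python3 - <<'E'
from m import *
f=pickle.load(open("w6.pkl","rb"))
q=lambda x,y:(105+(x+.5)/4.3-.5,220+(y+.5)/4.3-.5)
P=[ray(f,q(*p),212) for p in((248,355),(432,330),(460,430),(278,452))]
print(np.round(P,1)); m1=(P[0]+P[1])/2; print("front mid",m1,"len",np.linalg.norm(P[0]-P[1]))
for a,b in((0,1),(3,2)): d=P[b]-P[a]; print("yaw from y edge",np.degrees(np.arctan2(-d[0],d[1])))
for a,b in((0,3),(1,2)): d=P[b]-P[a]; print("yaw x edge",np.degrees(np.arctan2(d[1],d[0])),np.linalg.norm(d))
print("base edge", [ray(f,q(*p),18).round() for p in((405,160),(732,240),(700,40))])
print("tip",ray(f,q(210,213),247.5),"base",ray(f,q(370,300),190))
E
```

```text
[[ 568.9 -300.2  212. ]
 [ 564.7 -256.9  212. ]
 [ 591.  -254.4  212. ]
 [ 594.6 -298.1  212. ]]
front mid [ 566.80781553 -278.52551145  212.        ] len 43.531592127949686
yaw from y edge 5.456072333346819
yaw from y edge 4.724822678267438
yaw x edge 4.626016327027681 25.8109434092851
yaw x edge 5.388960018242436 26.368242614261277
base edge [array([ 594., -333.,   18.]), array([ 631., -219.,   18.]), array([ 555., -223.,   18.])]
tip [ 519.21042595 -282.62864829  247.5       ] base [ 566.83249196 -279.35053872  190.        ]
```

Call:
send_rows(
  moves=[
    [[-0.002, 0.0171, -0.0378, 0, 0, -0.0011, 0], [-0.002, 0.0171, -0.0378, 0, 0, -0.0011, 0], [-0.002, 0.0171, -0.0378, 0, 0, -0.0011, 0], [-0.002, 0.0171, -0.0378, 0, 0, -0.0011, 0], [-0.002, 0.0171, -0.0378, 0, 0, -0.0011, 0], [-0.002, 0.0171, -0.0378, 0, 0, -0.0011, 0], [-0.002, 0.0171, -0.0378, 0, 0, -0.0011, 0], [-0.002, 0.0171, -0.0378, 0, 0, -0.0011, 0], [-0.002, 0.0171, -0.0378, 0, 0, -0.0011, 0]],
  ],
)

```text
clock: 16.05
eef_pos: [471.8, 14.9, 56.3]
tcp_rot: [3.141, 0.001, 3.078]
contact_force: [0.5, 0.0, -1.1]
opening: 0.5
grasp_force: 0.0
```

Call:
send_rows(
  moves=[
    [[0, 0, 0, 0, 0, 0, 0], [0, 0, 0, 0, 0, 0, 0], [0, 0, 0, 0, 0, 0, 0], [0, 0, 0, 0, 0, 0, 0], [0, 0, 0, 0, 0, 0, 0]],
  ],
)

```text
clock: 16.55
eef_pos: [472.9, 13.2, 58.9]
tcp_rot: [3.141, 0.003, 3.077]
contact_force: [-0.2, -0.7, 0.2]
opening: 0.498
grasp_force: 0.0
```

```bash
python3 - <<'E'
from m import *
import m
s=sense(); print(s["eef_pos"],s["tcp_rot"],s["contact_force"])
f=m.f=wf(); pickle.dump(f,open("w7.pkl","wb")); save("w7",f["img"])
print(proj(f,[(412,17.6,12),(472,14,12)]).round())
for c in blobs(f,(170,150,60),(179,255,255),(0,0,640,480),60)[:2]+blobs(f,(0,190,60),(6,255,255),(0,0,640,480),60)[:2]: show("red",c,12)
e=proj(f,[(412,17.6,12)])[0].astype(int); x,y=np.maximum(e-110,0)
for c in blobs(f,(0,0,110),(179,60,255),(x,y,x+220,y+220),300)[:3]: show("eye",c,12)
E
```

```text
[472.89399036  13.19167294  58.94946708] [3.14140256e+00 2.65712338e-03 3.07703089e+00] [-0.24048579 -0.69778815  0.2228861 ]
[[320. 166.]
 [321. 279.]]
red [472.4  13.4] [19.4 76.5] 86.2 px [301. 211.] [339. 341.]
eye [411.5  17.4] [46.9 45.6] 86.3 px [271. 115.] [368. 211.]
```

Call:
send_rows(
  moves=[
    [[0, 0, -0.015, 0, 0, 0, 0], [0, 0, -0.012, 0, 0, 0, 0], [0, 0, -0.007, 0, 0, 0, 0], [0, 0, -0.003, 0, 0, 0, 0], [0, 0, 0, 0, 0, 0, 0], [0, 0, 0, 0, 0, 0, 0], [0, 0, 0, 0, 0, 0, 0], [0, 0, 0, 0, 0, 0, 0]],
  ],
  grip_force=70,
)

```text
clock: 17.4
eef_pos: [472.1, 13.6, 20.9]
tcp_rot: [3.142, 0.001, 3.078]
contact_force: [-0.0, -0.3, 0.3]
opening: 0.501
grasp_force: 0.0
```

Call:
send_rows(
  moves=[
    [[0, 0, 0, 0, 0, 0, -1], [0, 0, 0, 0, 0, 0, -1], [0, 0, 0, 0, 0, 0, -1], [0, 0, 0, 0, 0, 0, -1], [0, 0, 0, 0, 0, 0, -1], [0, 0, 0, 0, 0, 0, -1]],
  ],
)

```text
clock: 18.0
eef_pos: [472.0, 13.6, 21.1]
tcp_rot: [-3.142, 0.0, 3.078]
contact_force: [-1.8, -0.3, 8.0]
opening: 0.208
grasp_force: 68.6
```

Call:
send_rows(
  moves=[
    [[0, 0, 0.01, 0, 0, 0, -1], [0, 0, 0.03, 0, 0, 0, -1], [0, 0, 0.034, 0, 0, -0.136, -1], [0, 0, 0.034, 0, 0, -0.136, -1], [0, 0, 0.034, 0, 0, -0.136, -1], [0, 0, 0.034, 0, 0, -0.136, -1], [0, 0, 0.034, 0, 0, -0.136, -1], [0, 0, 0.034, 0, 0, -0.136, -1], [0, 0, 0.034, 0, 0, -0.136, -1], [0, 0, 0.034, 0, 0, -0.136, -1]],
  ],
)

```text
clock: 19.0
eef_pos: [471.1, 13.6, 334.5]
tcp_rot: [3.141, 0.0, 1.984]
contact_force: [0.1, -0.2, -1.6]
opening: 0.205
grasp_force: 69.0
```

Call:
send_rows(
  moves=[
    [[-0.005, -0.0305, 0, 0, 0, -0.136, -1], [-0.005, -0.0305, 0, 0, 0, -0.136, -1], [-0.005, -0.0305, 0, 0, 0, -0.136, -1], [-0.005, -0.0305, 0, 0, 0, -0.136, -1], [-0.005, -0.0305, 0, 0, 0, -0.136, -1], [-0.005, -0.0305, 0, 0, 0, -0.136, -1], [-0.005, -0.0305, 0, 0, 0, -0.136, -1], [-0.005, -0.0305, 0, 0, 0, -0.136, -1], [-0.005, -0.0305, 0, 0, 0, -0.136, -1], [-0.005, -0.0305, 0, 0, 0, -0.136, -1]],
  ],
)

```text
clock: 20.0
eef_pos: [421.0, -292.3, 333.0]
tcp_rot: [-3.141, -0.0, 0.624]
contact_force: [0.1, 0.4, -1.2]
opening: 0.209
grasp_force: 69.0
```

Call:
send_rows(
  moves=[
    [[0, 0, 0, 0, 0, -0.1355, -1], [0, 0, 0, 0, 0, -0.1355, -1], [0, 0, 0, 0, 0, -0.1355, -1], [0, 0, 0, 0, 0, -0.1355, -1], [0, 0, 0, 0, 0, 0, -1], [0, 0, 0, 0, 0, 0, -1], [0, 0, 0, 0, 0, 0, -1], [0, 0, 0, 0, 0, 0, -1], [0, 0, 0, 0, 0, 0, -1]],
  ],
)

```text
clock: 20.9
eef_pos: [421.8, -291.3, 332.6]
tcp_rot: [3.142, 0.0, 0.089]
contact_force: [-0.2, 0.3, -1.4]
opening: 0.2
grasp_force: 69.0
```

```bash
cat > sp.py <<'E'
from m import *
import m
def state(z0=None):
    s=sense(); R=Ro.from_euler("xyz",s["tcp_rot"]).as_matrix(); p=s["eef_pos"]; a=np.deg2rad(5.0); u=np.array([np.cos(a),np.sin(a),0]); v=np.array([-u[1],u[0],0])
    o=np.array([561.8,-278.9,0]); e=p+R@np.array([60.6,0,15])
    d=np.array([-.6428*u[0],-.6428*u[1],.766]); B=o+5*u+np.array([0,0,190.]); r=e-B; sp=r@d; off=r-sp*d
    w=np.array([.766*u[0],.766*u[1],.6428])
    print("tcp",p.round(1),"tilt %.1f roll %.1f xyaw %.1f"%(np.degrees(np.arcsin(R[2,0])),np.degrees(np.arcsin(R[2,1])),np.degrees(np.arctan2(R[1,0],R[0,0]))),"eye: s %.1f up %.1f side %.1f"%(sp,off@w,off@v),"F",s["contact_force"].round(1),"T",s["wrist_torque"].round(2),"t",s["clock"],"op",round(s["opening"],3))
    return s,R,p
if __name__=="__main__":
    s,R,p=state()
    f=m.f=wf(); pickle.dump(f,open("w8.pkl","wb")); save("w8",f["img"])
    e=p+R@np.array([60.6,0,9]); n=R[:,2]; q=proj(f,[e])[0]; print("eye pred px",q)
    x,y=np.maximum(q.astype(int)-90,0)
    for c in blobs(f,(0,0,110),(179,60,255),(x,y,x+180,y+180),300)[:2]:
        print("ring px",c.min(0),c.max(0),(c.min(0)+c.max(0))/2)
E
python3 sp.py
```

```text
tcp [ 421.8 -291.3  332.6] tilt -0.0 roll 0.0 xyaw 5.1 eye: s 152.3 up 17.0 side -0.1 F [-0.2  0.3 -1.4] T [ 0.01 -0.07 -0.07] t 20.9 op 0.2
eye pred px [324.57109222 181.08096168]
ring px [260. 117.] [383. 236.] [321.5 176.5]
```

Call:
send_rows(
  moves=[
    [[0, 0, 0, 0.0122, -0.1391, 0, -1], [0, 0, 0, 0.0122, -0.1391, 0, -1], [0, 0, -0.0126, 0.0122, -0.1391, 0, -1], [0, 0, -0.0126, 0.0122, -0.1391, 0, -1], [0, 0, -0.0126, 0.0122, -0.1391, 0, -1], [0, 0, -0.0126, 0, 0, 0, -1], [0, 0, -0.0126, 0, 0, 0, -1], [0, 0, 0, 0, 0, 0, -1], [0, 0, 0, 0, 0, 0, -1], [0, 0, 0, 0, 0, 0, -1]],
  ],
)

```text
clock: 21.95
eef_pos: [422.8, -289.9, 273.3]
tcp_rot: [-3.137, -0.661, 0.091]
contact_force: [-1.0, 0.4, -1.4]
opening: 0.207
grasp_force: 69.0
```

Call:
send_rows(
  moves=[
    [[0, 0, 0, 0, 0, 0, -1], [0, 0, 0, 0, 0, 0, -1], [0, 0, 0, 0, 0, 0, -1]],
  ],
)

```text
clock: 22.25
eef_pos: [422.6, -289.7, 272.8]
tcp_rot: [-3.136, -0.66, 0.09]
contact_force: [-0.1, 0.0, -1.3]
opening: 0.206
grasp_force: 69.0
```

```bash
cat >> sp.py <<'E'
    for c in blobs(f,(20,140,60),(34,255,255),(150,60,480,330),15)[:2]: print("yellow",c.min(0),c.max(0),c.mean(0).round(1))
    u=np.array([np.cos(np.deg2rad(5)),np.sin(np.deg2rad(5)),0]); B=np.array([566.8,-278.5,190]); d=np.array([-.6428*u[0],-.6428*u[1],.766])
    print("pred peg px",proj(f,[B+75*d,B+30*d,B]).round())
E
python3 sp.py
```

```text
tcp [ 422.6 -289.7  272.8] tilt 37.8 roll -0.2 xyaw 5.2 eye: s 139.1 up 2.4 side 1.6 F [-0.1  0.  -1.3] T [-0.01  0.44  0.02] t 22.25 op 0.206
eye pred px [324.68997475 181.66285221]
ring px [260. 116.] [383. 236.] [321.5 176. ]
yellow [461. 160.] [479. 210.] [473.2 186.3]
yellow [320. 144.] [335. 170.] [327.7 157.2]
pred peg px [[327. 162.]
 [327. 153.]
 [327. 148.]]
```

```bash
python3 -c "
from h import *
print(sense()['qpos'].round(3))"
```

```text
[-0.949  0.02   2.164  0.846  0.789 -0.035]
```

Call:
send_rows(
  moves=[
    [[-0.0007, -0.0007, -0.0015, 0.0017, -0.0191, 0, -1], [-0.0006, -0.0008, -0.0016, 0.0016, -0.0191, 0, -1], [0.0072, 0.0006, -0.0086, 0, 0, 0, -1], [0.0072, 0.0006, -0.0086, 0, 0, 0, -1], [0.0072, 0.0006, -0.0086, 0, 0, 0, -1], [0.0072, 0.0006, -0.0086, 0, 0, 0, -1], [0, 0, 0, 0, 0, 0, -1], [0, 0, 0, 0, 0, 0, -1], [0, 0, 0, 0, 0, 0, -1], [0, 0, 0, 0, 0, 0, -1]],
  ],
)

```text
clock: 23.3
eef_pos: [449.9, -289.0, 235.3]
tcp_rot: [-3.136, -0.699, 0.09]
contact_force: [0.1, -0.5, -0.6]
opening: 0.204
grasp_force: 69.0
```

```bash
python3 sp.py
```

```text
tcp [ 449.9 -289.   235.3] tilt 40.0 roll -0.2 xyaw 5.2 eye: s 95.2 up -0.2 side -0.0 F [ 0.1 -0.5 -0.6] T [-0.06  0.46 -0.02] t 23.3 op 0.204
eye pred px [324.69550245 181.67408626]
ring px [260. 116.] [383. 236.] [321.5 176. ]
yellow [316. 152.] [335. 182.] [325.4 166.9]
yellow [370.  60.] [428.  73.] [399.   66.3]
pred peg px [[325. 172.]
 [325. 162.]
 [325. 157.]]
```

Call:
send_rows(
  moves=[
    [[0.0048, 0.0004, -0.0057, 0, 0, 0, -1], [0.0048, 0.0004, -0.0057, 0, 0, 0, -1], [0.0048, 0.0004, -0.0057, 0, 0, 0, -1], [0.0048, 0.0004, -0.0057, 0, 0, 0, -1], [0.0048, 0.0004, -0.0057, 0, 0, 0, -1], [0.0048, 0.0004, -0.0057, 0, 0, 0, -1], [0.0048, 0.0004, -0.0057, 0, 0, 0, -1], [0.0048, 0.0004, -0.0057, 0, 0, 0, -1], [0, 0, 0, 0, 0, 0, -1], [0, 0, 0, 0, 0, 0, -1]],
  ],
)

```text
clock: 24.35
eef_pos: [488.4, -285.4, 189.1]
tcp_rot: [-3.135, -0.698, 0.09]
contact_force: [-0.1, -0.2, -0.0]
opening: 0.204
grasp_force: 69.0
```

Call:
send_rows(
  moves=[
    [[0, 0, 0, 0, 0, 0, -1], [0, 0, 0, 0, 0, 0, -1], [0, 0, 0, 0, 0, 0, -1]],
  ],
)

```text
clock: 24.65
eef_pos: [488.3, -285.7, 189.6]
tcp_rot: [-3.136, -0.699, 0.09]
contact_force: [-0.3, -0.5, -1.7]
opening: 0.205
grasp_force: 69.0
```

```bash
python3 sp.py; python3 -c "
from h import *
print(sense()['qpos'].round(3))"
```

```text
tcp [ 488.3 -285.7  189.6] tilt 40.0 roll -0.2 xyaw 5.1 eye: s 35.4 up -0.0 side -0.2 F [-0.3 -0.5 -1.7] T [-0.08  0.44  0.05] t 24.65 op 0.205
eye pred px [324.69574481 181.67367198]
ring px [260. 116.] [383. 236.] [321.5 176. ]
yellow [310. 161.] [340. 214.] [325.5 188.5]
yellow [384.  60.] [434.  67.] [409.   62.2]
pred peg px [[324. 199.]
 [324. 177.]
 [324. 168.]]
[-0.834  0.231  2.184  1.163  0.598 -0.314]
```

Call:
send_rows(
  moves=[
    [[0.0021, 0.0002, -0.0038, 0.0061, -0.0695, 0, -1], [0.0023, 0.0002, -0.0037, 0.0061, -0.0695, 0, -1], [0.0025, 0.0002, -0.0036, 0.0061, -0.0695, 0, -1], [0, 0, 0, 0, 0, 0, -1], [0, 0, 0, 0, 0, 0, -1], [0, 0, 0, 0, 0, 0, -1]],
  ],
)

```text
clock: 25.3
eef_pos: [495.5, -285.3, 178.8]
tcp_rot: [-3.137, -0.907, 0.091]
contact_force: [-0.1, -0.8, -1.2]
opening: 0.205
grasp_force: 69.0
```

```bash
python3 sp.py; python3 -c "
from h import *
print(sense()['qpos'].round(3))"
```

```text
tcp [ 495.5 -285.3  178.8] tilt 52.0 roll -0.1 xyaw 5.2 eye: s 35.3 up 0.4 side -0.4 F [-0.1 -0.8 -1.2] T [-0.06  0.58 -0.05] t 25.3 op 0.205
eye pred px [324.71816831 181.6967071 ]
ring px [260. 116.] [383. 236.] [321.5 176. ]
yellow [365.  84.] [435. 129.] [399.5 106.5]
yellow [310. 158.] [340. 194.] [325.  174.9]
pred peg px [[324. 172.]
 [324. 181.]
 [324. 184.]]
[-0.915  0.329  2.262  1.622  0.733 -0.844]
```

Call:
send_rows(
  moves=[
    [[0.0028, 0.0002, -0.0033, 0.0061, -0.0695, 0, -1], [0.003, 0.0003, -0.0031, 0.0061, -0.0695, 0, -1], [0.0032, 0.0003, -0.0029, 0.0061, -0.0695, 0, -1], [0.0033, 0.0003, -0.0026, 0.0061, -0.0695, 0, -1], [0, 0, 0, 0, 0, 0, -1], [0, 0, 0, 0, 0, 0, -1], [0, 0, 0, 0, 0, 0, -1]],
  ],
)

```text
clock: 26.05
eef_pos: [507.9, -284.0, 167.1]
tcp_rot: [-3.141, -1.186, 0.096]
contact_force: [-0.8, -0.3, -1.5]
opening: 0.205
grasp_force: 69.1
```

```bash
python3 sp.py; python3 -c "
from h import *
print(sense()['qpos'].round(3))"
```

```text
tcp [ 507.9 -284.   167.1] tilt 67.9 roll -0.0 xyaw 5.5 eye: s 35.6 up 0.5 side -0.1 F [-0.8 -0.3 -1.5] T [-0.04  0.64  0.01] t 26.05 op 0.205
eye pred px [324.7363926  181.60817948]
ring px [234.  91.] [413. 236.] [323.5 163.5]
yellow [311. 123.] [341. 212.] [325.7 167.3]
yellow [380. 167.] [428. 204.] [405.2 185.7]
pred peg px [[325. 135.]
 [324. 185.]
 [324. 204.]]
[-0.989  0.543  2.316  1.933  1.069 -1.286]
```

Call:
send_rows(
  moves=[
    [[0, 0, -0.003, 0, 0, 0, -1], [0, 0, -0.003, 0, 0, 0, -1], [0, 0, -0.002, 0, 0, 0, -1], [0, 0, 0, 0, 0, 0, -1], [0, 0, 0, 0, 0, 0, -1], [0, 0, 0, 0, 0, 0, -1]],
  ],
)

```text
clock: 26.7
eef_pos: [507.5, -283.9, 158.3]
tcp_rot: [-3.138, -1.187, 0.092]
contact_force: [0.5, 0.1, -1.5]
opening: 0.209
grasp_force: 69.1
```

```bash
python3 sp.py|head -1
```

```text
tcp [ 507.5 -283.9  158.3] tilt 68.0 roll -0.1 xyaw 5.3 eye: s 29.2 up -5.4 side -0.0 F [ 0.5  0.1 -1.5] T [-0.04  0.59 -0.  ] t 26.7 op 0.209
```

Call:
send_rows(
  moves=[
    [[0, 0, 0, 0, 0, 0, -0.4], [0, 0, 0, 0, 0, 0, -0.2], [0, 0, 0, 0, 0, 0, 0], [0, 0, 0, 0, 0, 0, 0], [0, 0, 0, 0, 0, 0, 0.2], [0, 0, 0, 0, 0, 0, 0.2], [0, 0, 0, 0, 0, 0, 0.2]],
  ],
)

```text
clock: 27.45
eef_pos: [507.5, -283.9, 158.4]
tcp_rot: [-3.138, -1.187, 0.092]
contact_force: [0.0, -0.3, 0.0]
opening: 0.599
grasp_force: 0.0
```

```bash
python3 - <<'E'
from sp import *
s,R,p=state(); f=m.f=wf(); save("w9",f["img"])
for c in blobs(f,(170,150,60),(179,255,255),(100,0,540,480),60)[:2]: print("red",c.min(0),c.max(0),cv2.contourArea(c.astype(np.float32)))
for c in blobs(f,(20,140,60),(34,255,255),(150,30,480,330),15)[:3]: print("yellow",c.min(0),c.max(0))
u=np.array([np.cos(np.deg2rad(5)),np.sin(np.deg2rad(5)),0]); B=np.array([566.8,-278.6,190])
# hang prediction: spanner by post face, eye near (face-6), handle from eye down 20..100
P=[B-6*u+[0,0,z] for z in(-8,-28,-68,-108)]; print("pred hang px (eye, red top, mid, red bottom)",proj(f,P).round().tolist())
E
```

```text
tcp [ 507.5 -283.9  158.4] tilt 68.0 roll -0.1 xyaw 5.3 eye: s 29.2 up -5.4 side -0.0 F [ 0.  -0.3  0. ] T [-0.03  0.47  0.01] t 27.45 op 0.599
yellow [311.  91.] [342. 199.]
yellow [375. 163.] [429. 198.]
pred hang px (eye, red top, mid, red bottom) [[325.0, 210.0], [325.0, 241.0], [324.0, 292.0], [324.0, 332.0]]
```

```bash
cat > red.py <<'E'
from sp import *
def redm(f):
    h=cv2.cvtColor(f["img"],cv2.COLOR_RGB2HSV); mm=cv2.inRange(h,(0,200,40),(4,255,255))|cv2.inRange(h,(168,150,40),(179,255,255))
    n,_,st,ce=cv2.connectedComponentsWithStats(mm); return [(st[i].tolist(),ce[i].round(1).tolist()) for i in range(1,n) if st[i,4]>12]
if __name__=="__main__":
    for n in("wrist","scene","side"):
        f=wf() if n=="wrist" else grab_frame(n); save("r_"+n,f["img"]); print(n,redm(f))
        u=np.array([np.cos(np.deg2rad(5)),np.sin(np.deg2rad(5)),0]); B=np.array([566.8,-278.6,190])
        print(" pred",proj(f,[B-6*u+[0,0,z] for z in(-8,-28,-68,-108)]).round().tolist())
E
python3 red.py
```

```text
wrist [([593, 192, 47, 38, 1404], [617.4, 210.5]), ([304, 232, 41, 97, 3409], [325.4, 278.5])]
 pred [[325.0, 210.0], [325.0, 241.0], [324.0, 292.0], [324.0, 332.0]]
scene [([427, 120, 4, 6, 15], [428.4, 122.5])]
 pred [[260.0, 290.0], [260.0, 296.0], [262.0, 307.0], [264.0, 317.0]]
side [([291, 139, 6, 5, 18], [293.6, 141.5]), ([307, 167, 3, 16, 40], [308.0, 174.9])]
 pred [[307.0, 161.0], [307.0, 167.0], [307.0, 177.0], [307.0, 187.0]]
```

Call:
send_rows(
  moves=[
    [[-0.004, -0.0004, 0, 0, 0, 0, 0.4], [-0.008, -0.0007, 0, 0, 0, 0, 0.4], [-0.015, -0.0013, 0, 0, 0, 0, 0.4], [-0.025, -0.0022, 0, 0, 0, 0, 0.4], [-0.03, -0.0026, 0.01, 0, 0, 0, 0.4], [-0.03, -0.0026, 0.02, 0, 0, 0, 0.4], [0, 0, 0.04, 0, 0, 0, 0.4], [0, 0, 0.04, 0, 0, 0, 0.4], [0, 0, 0.04, 0, 0, 0, 0.4], [0, 0, 0, 0, 0, 0, 0.4]],
  ],
)

```text
clock: 28.65
eef_pos: [395.4, -294.8, 313.1]
tcp_rot: [3.123, -1.189, 0.112]
contact_force: [0.2, 0.1, -0.1]
opening: 0.701
grasp_force: 0.0
```

Call:
send_rows(
  moves=[
    [[0, 0, 0, 0, 0, 0, 0.4], [0, 0, 0, 0, 0, 0, 0.4], [0, 0, 0, 0, 0, 0, 0.4], [0, 0, 0, 0, 0, 0, 0.4], [0, 0, 0, 0, 0, 0, 0.4]],
  ],
)

```text
clock: 29.15
eef_pos: [395.5, -293.5, 307.4]
tcp_rot: [-3.133, -1.186, 0.087]
contact_force: [-0.6, 0.0, 1.2]
opening: 0.698
grasp_force: 0.0
```

```bash
python3 red.py; python3 - <<'E'
from sp import *
s,R,p=state()
# cover check in the scene/side views: bright plate at rim+6
for n,b in(("scene",(350,200,440,260)),("side",(235,285,325,360))):
    f=grab_frame(n)
    for c in blobs(f,(0,0,150),(179,45,255),b,50)[:1]: print(n,"cover",cv2.minAreaRect(plane(f,c,76)))
E
```

```text
wrist [([479, 247, 25, 22, 404], [490.5, 257.2]), ([315, 277, 20, 47, 842], [325.2, 299.7])]
 pred [[325.0, 266.0], [325.0, 280.0], [325.0, 305.0], [325.0, 326.0]]
scene [([427, 120, 4, 6, 15], [428.2, 122.1])]
 pred [[260.0, 290.0], [260.0, 296.0], [262.0, 307.0], [264.0, 317.0]]
side [([291, 139, 6, 5, 18], [293.6, 141.5]), ([307, 167, 3, 16, 31], [307.8, 174.2])]
 pred [[307.0, 161.0], [307.0, 167.0], [307.0, 177.0], [307.0, 187.0]]
tcp [ 395.5 -293.6  308. ] tilt 68.0 roll -0.1 xyaw 5.2 eye: s 216.1 up 4.7 side -0.0 F [-0.2  0.4 -0.2] T [-0.04  0.43 -0.07] t 29.3 op 0.699
scene cover ((573.1600952148438, 281.510986328125), (155.4171600341797, 116.18707275390625), 17.026044845581055)
side cover ((570.1702270507812, 287.15643310546875), (141.3430938720703, 113.8152084350586), 17.12226676940918)
```

```bash
python3 -c "
from rig import sign_off
print(sign_off())"
```

```text
the job is handed in; nothing more can be done
None
```

The cover lies flat on the housing, with its plain edge under the lip and both pins in their slots. The red-handled spanner then went on the leaning peg by its eye and hangs straight down, and the job was handed in at about 29 s (limit 72 s).

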